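# Make up the parts tray for a printer repair

## Robot

A 7-joint arm with a two-finger parallel gripper is mounted at the origin on the work surface. World frame = base frame: x ahead of the robot, y to its left, z up, the work surface at z = 0. Lengths are in m, angles in degrees, forces in N, time in s.
With the tool pointing down it reaches from about 0.425 to 0.875 m from the base axis. Payload 4.7 kg.
Tool frame: the origin (TCP) lies on the centre line of the jaws, within the pads' length; the fingertips stand 14 mm ahead of it and the grasp point (between the pads) lies 5 mm behind it; z points along the fingers, y is the line along which they close (so a half turn about z gives the same grasp; the last joint's range is limited). The gripper opens to 87 mm and grips with 3 to 60 N. Pads are 19 mm wide; open, the fingers measure 117 mm over their backs; the gripper's body (75 mm by 190 mm) begins 51 mm behind the grasp point.
Start: joints at [65.151, 18.392, -4.016, 83.108, 1.295, 78.541, -3.26], TCP at [0.281, -0.586, 0.237] pointing down, gripper open.
Joint ranges: [-163.93, 163.93], [-17.29, 119.83], [-79.2, 71.16], [3.27, 140.29], [-89.18, 269.18], [5.43, 117.66], [-154.24, 154.24]. Speed limits (degrees/s): [147.25, 147.25, 180, 180, 180, 180, 180].

## Interface

Orientations are given as [roll, pitch, yaw] about the fixed x, y, z axes, in that order (R = Rz(yaw) Ry(pitch) Rx(roll)).
In Python, from cell import env gives the robot as it stands.
- The arm moves only by the tool jog_arm, never from a script. Its argument "motion" is a list that holds one entry, the list of rows, each a list of 7 numbers: the shift along the tool's x, y, z in units of 0.1 m (1.0 is 0.1 m), then the turn, a rotation vector about the tool's x, y, z in units of 180 degrees (1.0 is 180 degrees), then the closure, from 0 (fully open) to 1 (shut). A call has 1 to 5 rows; each row is the pose to reach, as a shift and turn from the pose commanded when the call began, along the tool's axes at that moment, turning the shorter way round; what a row does not reach only later rows make up. A row lasts 1/10 s, in which the tool goes at most 50 mm and 8.59 degrees, less where a joint would pass 70% of its speed; a pose out of reach is approached as far as the arm can. A call with a number of a shift or a turn outside -1 to 1 is refused whole. A call with a gripper value outside its range is refused whole. The fingers move at their own pace and stop on an object; "grip_force" is the grip in N (left out, the last holds). Time passes only in rows, so rows that repeat a pose let the fingers close. It gives the time, the measured TCP pose, the force, the opening and the grip force at its end, in the units of the state.
- env.get_obs(): the state, without advancing time (a new reading comes with each control period).
- env.read_camera(name): name is "scene" or "top" or "wrist"; returns (picture, depth): 420x560x3 uint8, red, green, blue; 420x560 float32, m along the optical axis (not along the pixel's ray), 0 where there is no reading.
- env.camera_info(name): a dict with "camera_matrix" (3x3 intrinsics, pixels), "k1" (the pictures are not rectified: a ray, as slopes to the right and down, at radius r is drawn at 1 + k1 r^2 times it, then the intrinsics apply), "origin" and "orientation" of the camera in the world; the wrist camera has in their place "mount" (4x4, takes a point from camera to tool coordinates, whose origin is the TCP and whose axes are the flange's). Camera axes: x right, y down, z forward; pixel columns grow to the right and rows downward; lengths in m; the calibration is good to about 2 mm. A picture is of the moment at which its call begins: read the wrist's pose just before it. camera_info takes no time and is no camera call.
- env.sign_off(): hands the job in; it is judged then, once.
The state is a dict: "time_s": time; "qpos": joint angles; "joint_velocities": joint speeds; "effort": joint torques, N m; "tool_pos": TCP position; "tool_rot": TCP orientation; "force": force on the tool from outside, world axes, zero at the start; "wrist_torque": the same for the moment, N m; "grip_width": finger opening in m; "grasp_force": force on a finger pad.
Only numpy, scipy, OpenCV 4.12 (cv2) and the standard library are available. Lean on these libraries where they do the work, as an engineer would, in place of code of your own. Each camera call takes 0.05 s, during which the arm holds its last target. There are 200 camera calls.

## Task

Make up the parts tray for a printer repair: stand both full-round rubber feed rollers in the long bin, stand the square-bodied motor shaft up in the square bin, and lay the double gear in the round dish with its small gear on top. The D-shaped roller, the round motor and the single gear are for another machine: leave them where they are on the mat.

Things in the scene. Friction and masses are not known exactly. Their poses are not given: they have to be found in the camera images.
- roller_a: printer feed roller, full round: dark ribbed rubber tyre 40 mm in diameter round a white hub of 24 mm with a dark bore, 46 mm tall, 65 g, standing on end on the mat (a thin grey-blue work mat, top 2 mm above the bench). Parts on the mat stand about 80 mm apart along world x, 115 mm along y. Origin: centre of its underside, z up its axis. Both round rollers are alike.
- roller_b: printer feed roller, full round: dark ribbed rubber tyre 40 mm in diameter round a white hub of 24 mm with a dark bore, 46 mm tall, 65 g, standing on end on the mat (a thin grey-blue work mat, top 2 mm above the bench). Parts on the mat stand about 80 mm apart along world x, 115 mm along y. Origin: centre of its underside, z up its axis. Both round rollers are alike.
- stepper: square-bodied stepper motor, 42 x 42 mm, corners cut, 40 mm tall, grey metal ends and a black middle, standing with its shaft up (shaft 5 mm thick, tip 62 mm above the underside); 260 g. A white connector 16 mm wide juts out 5 mm at the foot of its +x side, below 8 mm. Origin: centre of its underside; x and y square to the side faces, z up along the shaft.
- double_gear: white plastic double gear: a large gear 54 mm in diameter and 10 mm thick at the bottom, with a small gear 30 mm in diameter and 14 mm tall on top of it (24 mm in all), lying flat; 30 g. It can be gripped by the small gear. Origin: centre of its underside, z up along its axis.
- d_roller: look-alike, to be left: a roller of the same materials and height (46 mm), but D-shaped, nearly half-round: the 40 mm round is cut flat on its +x side, 2 mm from the axis, leaving it 22 mm thick; standing on end. Origin: on the axis of the round, at the underside.
- round_motor: look-alike, to be left: a motor with a round body 42 mm in diameter, 40 mm tall, grey metal with a black middle, shaft up to 62 mm. Origin: centre of its underside.
- single_gear: look-alike, to be left: a white plastic single gear 54 mm in diameter, 10 mm thick, with five grey holes and only a low plain hub (14 mm in diameter, 3 mm high) in the middle. Origin: centre of its underside.
- long_bin: target for both rollers, one behind the other along x: a long dark-grey bin, outside 130 mm along its x, 70 mm along its y, walls 3 mm. Fixed in a low grey tray (400 x 160 mm, rim 14 mm above the bench), one of three containers in a row, 125 mm apart, in any order; tray on one side of the bench, mat on the other. Origin: centre of its underside, z up; inner floor 3 mm, rim 19 mm above it.
- square_bin: target for the square motor: a square dark-grey bin, outside 96 x 96 mm, walls 3 mm. Fixed in a low grey tray (400 x 160 mm, rim 14 mm above the bench), one of three containers in a row, 125 mm apart, in any order; tray on one side of the bench, mat on the other. Origin: centre of its underside, z up; inner floor 3 mm, rim 19 mm above it.
- dish: target for the double gear: a round steel dish, 108 mm in outer diameter at the foot flaring to 120 mm at the rim, wall 2 mm. Fixed in a low grey tray (400 x 160 mm, rim 14 mm above the bench), one of three containers in a row, 125 mm apart, in any order; tray on one side of the bench, mat on the other. Origin: centre of its underside, z up; inner floor 3 mm, rim 19 mm above it.
Mind the look-alikes: they are no part of the job. What is shaped like the double_gear but orange or turquoise is not meant.

How it is judged (in metres and radians):
At the end, for the whole second after the job is handed in: Round rollers in the long bin, square motor in the square bin (within 30 mm of its middle along x and y), double gear in the dish (within 32 mm): each on the floor (underside under 8 mm above the bin's), upright within 0.15 rad, at rest. The three look-alikes within 20 mm of their starts (x of roller_a in the frame of long_bin between -0.052 and 0.052 m and y of roller_a in the frame of long_bin between -0.024 and 0.024 m and z of each of roller_a, roller_b in the frame of long_bin below 0.008 m and x of roller_b in the frame of long_bin between -0.052 and 0.052 m and y of roller_b in the frame of long_bin between -0.024 and 0.024 m and x of stepper in the frame of square_bin between -0.03 and 0.03 m and y of stepper in the frame of square_bin between -0.03 and 0.03 m and z of stepper in the frame of square_bin below 0.008 m and horizontal distance between double_gear and dish below 0.032 m and z of double_gear in the frame of dish below 0.008 m and angle between each of roller_a, roller_b, stepper, double_gear's own z axis and vertical below 0.15 rad and linear speed of each of roller_a, roller_b, stepper, double_gear below 0.01 m/s and distance of each of d_roller, round_motor, single_gear from where it was at the start of the episode below 0.02 m); the robot touches nothing.
It fails at once if the D-shaped roller is moved more than 20 mm from where it stood (distance of d_roller from where it was at the start of the episode above 0.02 m).
It fails at once if the round motor is moved more than 20 mm from where it stood (distance of round_motor from where it was at the start of the episode above 0.02 m).
It fails at once if the single gear is moved more than 20 mm from where it stood (distance of single_gear from where it was at the start of the episode above 0.02 m).
It also fails if it takes over 109 s, if anything falls off the work surface, if the arm or the gripper's body presses on something with over 40 N, if the wrist force passes 120 N, or if a joint passes its speed limit or range.

## Working session

There is one attempt and no reset: what is moved stays moved. The work goes in short steps, Python scripts to look and compute and a tool call to move; the robot and the scene stay as the last step left them, time stands still between calls to the robot, and variables do not carry over. Pictures are saved under pics/ and viewed, at most 14 in all, crops included, and the job is handed in when it is done.

Besides the shell and the picture viewer there is one more tool, called after ">>>" as name([rows], argument=value, ...), one row to a line, values as JSON. jog_arm: Moves the arm, as the interface text tells. Shifts and turns lie within -1 to 1; 1 stands for 0.1 m of shift or 180 degrees of turn. Its arguments: {"type":"object","properties":{"motion":{"type":"array","items":{"type":"array","items":{"type":"array","items":{"type":"number"}}}},"grip_force":{"type":"number"}},"required":["motion"]}

```bash
mkdir -p pics; ls; python3 - <<'E'
from cell import env
import cv2
o=env.get_obs();print({k:o[k] for k in("time_s","tool_pos","tool_rot","grip_width","force")})
for n in("scene","top"):
    p,d=env.read_camera(n);cv2.imwrite(f"pics/{n}0.png",p[:,:,::-1]);i=env.camera_info(n);print(n,i)
print(env.camera_info("wrist"))
E
```

```text
pics
{'time_s': 0.0, 'tool_pos': array([ 0.28113839, -0.58547756,  0.23545702]), 'tool_rot': array([-1.79890621e+02,  5.96557874e-03,  2.56550343e+01]), 'grip_width': 0.08666031019624272, 'force': array([ 0.42418282, -0.00864592,  0.48581932])}
scene {'camera_matrix': array([[497.0452692 ,   0.        , 275.46624481],
       [  0.        , 497.0452692 , 205.10260902],
       [  0.        ,   0.        ,   1.        ]]), 'k1': -0.02915758398082241, 'origin': array([1.15097464, 0.50004272, 0.96945053]), 'orientation': array([-142.59638976,    0.14836502,  129.29444394])}
top {'camera_matrix': array([[464.69376953,   0.        , 272.97070351],
       [  0.        , 464.69376953, 213.23812589],
       [  0.        ,   0.        ,   1.        ]]), 'k1': -0.09635292660010723, 'origin': array([0.40456008, 0.05060976, 1.1000878 ]), 'orientation': array([-1.70746248e+02, -1.47514801e-01, -8.85553094e+01])}
{'camera_matrix': array([[289.51166335,   0.        , 277.17590714],
       [  0.        , 289.51166335, 212.78271921],
       [  0.        ,   0.        ,   1.        ]]), 'k1': -0.05567981459040337, 'mount': array([[-5.15347453e-04, -9.52795854e-01, -3.03611256e-01,
         8.38814871e-02],
       [ 9.99998848e-01, -9.24526808e-04,  1.20396871e-03,
         7.34135949e-04],
       [-1.42783314e-03, -3.03610286e-01,  9.52795233e-01,
        -1.47936138e-01],
       [ 0.00000000e+00,  0.00000000e+00,  0.00000000e+00,
         1.00000000e+00]])}
```

View pics/top0.png

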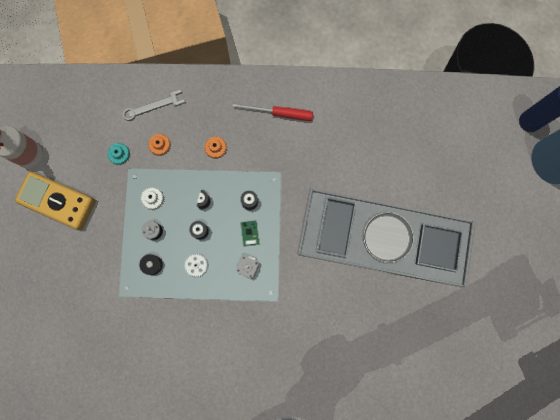

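View pics/scene0.png

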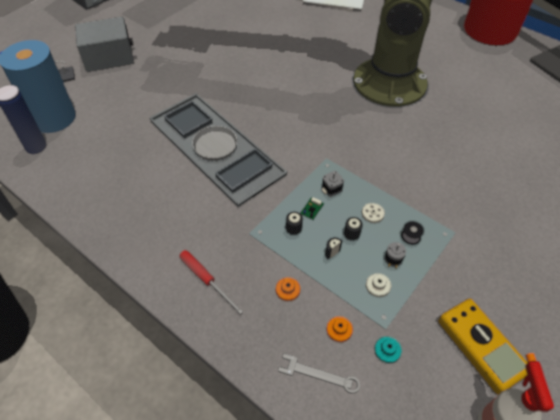

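The top view shows, on the mat: the double gear (151,198), D-roller (203,199), roller (249,200), round motor (152,229), roller (199,229), PCB (250,233), a black wheel (150,264), the single gear (196,265) and the stepper (247,266). In the tray: long bin (336,227), dish (388,237) and square bin (438,246).

```bash
cat > h.py <<'E'
import numpy as np, cv2
from scipy.spatial.transform import Rotation as R
from cell import env
def cam(n, o=None):
    i=env.camera_info(n)
    if n=="wrist":
        M=i["mount"]; Rt=R.from_euler("xyz",o["tool_rot"],degrees=True).as_matrix()
        Rc=Rt@M[:3,:3]; c=Rt@M[:3,3]+o["tool_pos"]
    else: Rc=R.from_euler("xyz",i["orientation"],degrees=True).as_matrix(); c=i["origin"]
    return i,Rc,c
def rays(n,px,o=None):
    i,Rc,c=cam(n,o)
    u=cv2.undistortPoints(np.float64(px).reshape(-1,1,2),i["camera_matrix"],np.array([i["k1"],0,0,0,0])).reshape(-1,2)
    return np.c_[u,np.ones(len(u))],Rc,c
def plane(n,px,z,o=None):
    v,Rc,c=rays(n,px,o); w=v@Rc.T
    return c+w*((z-c[2])/w[:,2])[:,None]
def cloud(n,d,o=None):
    H,W=d.shape; px=np.stack(np.meshgrid(np.arange(W),np.arange(H)),-1).reshape(-1,2)
    v,Rc,c=rays(n,px,o); P=c+(v*d.reshape(-1,1))@Rc.T; P[d.ravel()==0]=np.nan
    return P.reshape(H,W,3)
E
python3 - <<'E'
from h import *
p,d=env.read_camera("top");P=cloud("top",d)
z=P[...,2]
print("bench/mat z",np.nanmedian(z[310:360,150:250]),np.nanmedian(z[280:290,130:260]))
items=dict(dgear=(151,198),D=(203,199),rol1=(249,200),rmot=(152,229),rol2=(199,229),pcb=(250,233),black=(150,264),sgear=(196,265),step=(247,266))
for k,(u,v) in items.items():
    s=np.s_[v-17:v+18,u-20:u+21]; Q=P[s].reshape(-1,3); zz=Q[:,2]
    zt=np.nanpercentile(zz,97); t=Q[zz>min(zt-.006,.036) if zt>.03 else zz>zt-.006]
    a=Q[zz>.007]
    print(k,"ztop %.3f"%zt,len(t),t.mean(0).round(4),"mid",((t.max(0)+t.min(0))/2).round(4),"ext",(np.ptp(t[:,:2],axis=0)*1000).round(),"low",len(a),((a.max(0)+a.min(0))/2).round(4))
# bins: rough outlines from colour
crop=cv2.resize(p[160:305,110:480,::-1],None,fx=2.16,fy=2.16,interpolation=cv2.INTER_CUBIC);cv2.imwrite("pics/c1.png",crop)
for k,(u,v) in dict(long=(336,227),dish=(388,237),sq=(438,246)).items():
    print(k,P[v,u].round(4))
g=cv2.cvtColor(p,cv2.COLOR_RGB2GRAY)
print(g[227,295:365].tolist());print(g[246,405:480].tolist())
E
```

```text
bench/mat z 0.0011794104752005374 0.003205638131403621
dgear ztop 0.027 121 [0.6116 0.3451 0.0267] mid [0.6118 0.345  0.0268] ext [27. 30.] low 409 [0.6122 0.3475 0.0195]
D ztop 0.049 148 [0.6056 0.2154 0.047 ] mid [0.6073 0.2161 0.0455] ext [38. 26.] low 218 [0.6145 0.2225 0.0309]
rol1 ztop 0.049 239 [0.6073 0.1103 0.0472] mid [0.6077 0.1107 0.0454] ext [39. 37.] low 294 [0.6178 0.1097 0.0307]
rmot ztop 0.046 255 [0.531  0.334  0.0439] mid [0.5309 0.3341 0.0509] ext [41. 39.] low 342 [0.5372 0.3403 0.0362]
rol2 ztop 0.050 247 [0.5341 0.2223 0.0472] mid [0.5347 0.2228 0.0444] ext [39. 38.] low 313 [0.5414 0.2237 0.0299]
pcb ztop 0.011 485 [0.5335 0.1067 0.0069] mid [0.5344 0.106  0.011 ] ext [83. 97.] low 149 [0.5312 0.1047 0.0122]
black ztop 0.035 318 [0.4531 0.3341 0.0334] mid [0.453  0.3334 0.0341] ext [46. 46.] low 381 [0.4523 0.3365 0.0229]
sgear ztop 0.016 356 [0.4543 0.2292 0.0136] mid [0.4547 0.2292 0.015 ] ext [52. 52.] low 412 [0.4516 0.2299 0.0134]
step ztop 0.046 329 [0.4517 0.1079 0.0436] mid [0.4521 0.109  0.0518] ext [50. 47.] low 370 [0.4564 0.111  0.0368]
long [ 0.553  -0.0979  0.01  ]
dish [ 0.5327 -0.2235  0.0045]
sq [ 0.5135 -0.3439  0.0068]
[139, 141, 141, 140, 138, 135, 134, 118, 123, 131, 104, 116, 137, 137, 138, 138, 137, 137, 136, 137, 138, 139, 139, 138, 129, 110, 139, 124, 102, 113, 113, 113, 114, 112, 113, 114, 114, 113, 113, 113, 113, 112, 112, 113, 112, 113, 113, 113, 112, 113, 113, 112, 112, 103, 72, 97, 125, 136, 137, 139, 139, 138, 138, 139, 139, 139, 138, 138, 125, 123]
[176, 176, 146, 108, 99, 98, 119, 151, 144, 141, 141, 126, 124, 48, 49, 129, 120, 106, 106, 107, 106, 106, 106, 106, 106, 105, 105, 106, 105, 106, 105, 106, 106, 105, 105, 105, 104, 104, 104, 105, 104, 105, 103, 104, 103, 104, 103, 104, 104, 103, 104, 93, 63, 44, 87, 119, 134, 139, 138, 137, 137, 137, 63, 66, 112, 137, 131, 134, 136, 137, 137, 137, 134, 135, 137]
```

View pics/c1.png

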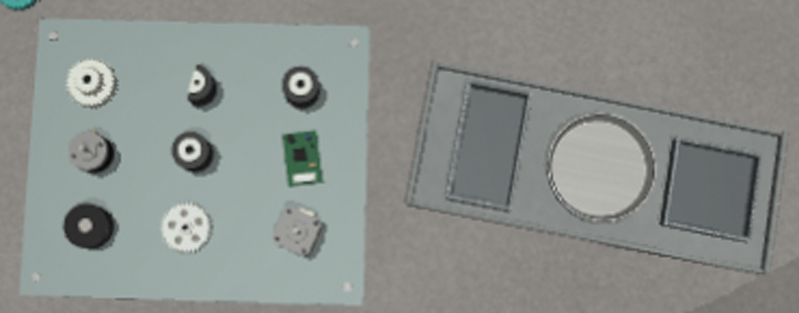

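```bash
cat >> h.py <<'E'
def goto(t,yaw,o=None):
    "shift in tool axes in 0.1 m units, z turn in 180 deg units, from current measured pose to TCP t, tool down at yaw"
    o=o or env.get_obs(); Rt=R.from_euler("xyz",o["tool_rot"],degrees=True)
    s=Rt.inv().apply(np.array(t)-o["tool_pos"])*10
    r=(Rt.inv()*R.from_euler("xyz",[180,0,yaw],degrees=True)).as_rotvec()/np.pi
    return s.round(3),r.round(4)
E
python3 - <<'E'
from h import *
p,d=env.read_camera("top");P=cloud("top",d)
g=cv2.cvtColor(p,cv2.COLOR_RGB2GRAY)
for k,(u,v),lo,hi in (("long",(336,227),105,120),("dish",(388,237),150,255),("sq",(438,246),98,113)):
    m=((g>=lo)&(g<=hi)).astype(np.uint8);m=cv2.morphologyEx(m,cv2.MORPH_OPEN,np.ones((5,5)))
    n,l,st,ce=cv2.connectedComponentsWithStats(m,connectivity=4);m=l==l[v,u]
    pts=np.argwhere(m)[:,::-1];w=plane("top",pts,.006)[:,:2]
    c,s,a=cv2.minAreaRect((w*1000).astype(np.float32)); print(k,np.round(c,1),np.round(s,1),round(a,1),"z",np.nanmedian(P[...,2][m]).round(4),len(pts))
for k,z in (("tray",.014),):
    m=(g<80).astype(np.uint8)
# stepper top by depth -> rect
Q=P[249:284,227:268].reshape(-1,3);t=Q[(Q[:,2]>.036)&(Q[:,2]<.05)]
print("step",cv2.minAreaRect((t[:,:2]*1000).astype(np.float32)))
E
```

```text
long [552.2 -96.8] [ 60.4 120.4] 80.0 z 0.0079 1193
dish [ 530.5 -220.9] [101.3 101.1] 89.7 z 0.0079 1477
sq [ 509.4 -344.8] [83.  86.5] 80.1 z 0.008 1186
step ((451.92645263671875, 107.41649627685547), (42.301612854003906, 41.50811004638672), 67.8164291381836)
```

>>> jog_arm([
  [[0.2, -0.18, 0, 0, 0, 0.04, 0], [0.4, -0.36, 0, 0, 0, 0.08, 0], [0.6, -0.54, 0, 0, 0, 0.12, 0], [0.8, -0.7, 0, 0, 0, 0.16, 0], [0.97, -0.865, 0, 0, 0, 0.198, 0]],
])

```text
time_s: 0.7
tool_pos: [0.3321, -0.4646, 0.2364]
tool_rot: [-180.0, -0.0, -10.2]
force: [0.4, 0.2, -0.5]
grip_width: 0.087
grasp_force: 0.0
```

>>> jog_arm([
  [[0.17, -0.31, 0, 0, 0, 0, 0], [0.34, -0.62, 0, 0, 0, 0, 0], [0.52, -0.92, 0, 0, 0, 0, 0]],
])

```text
time_s: 1.0
tool_pos: [0.3991, -0.3831, 0.2366]
tool_rot: [180.0, -0.0, -10.0]
force: [0.2, -0.7, -0.2]
grip_width: 0.0872
grasp_force: 0.0
```

>>> jog_arm([
  [[0.17, -0.31, 0, 0, 0, 0, 0], [0.34, -0.62, 0, 0, 0, 0, 0], [0.52, -0.92, 0, 0, 0, 0, 0]],
])

```text
time_s: 1.3
tool_pos: [0.4663, -0.3014, 0.2365]
tool_rot: [180.0, 0.0, -10.0]
force: [-1.0, -1.1, -0.4]
grip_width: 0.0871
grasp_force: 0.0
```

>>> jog_arm([
  [[0.17, -0.31, 0, 0, 0, 0, 0], [0.34, -0.62, 0, 0, 0, 0, 0], [0.52, -0.92, 0, 0, 0, 0, 0], [0.52, -0.92, 0, 0, 0, 0, 0]],
])

```text
time_s: 1.7
tool_pos: [0.5361, -0.2148, 0.2365]
tool_rot: [-179.8, -0.1, -9.5]
force: [-0.4, 0.2, 0.0]
grip_width: 0.0867
grasp_force: 0.0
```

```bash
python3 - <<'E'
from h import *
for i in range(2):
    o=env.get_obs();p,d=env.read_camera("wrist");print(o["tool_pos"].round(4),o["tool_rot"].round(2))
cv2.imwrite("pics/w1.png",p[:,:,::-1]);np.savez("w1.npz",p=p,d=d,**{k:o[k] for k in("tool_pos","tool_rot")})
E
```

```text
[ 0.5361 -0.2148  0.2365] [-1.798e+02 -7.000e-02 -9.460e+00]
[ 0.5343 -0.218   0.2363] [-179.93    0.     -9.65]
```

View pics/w1.png

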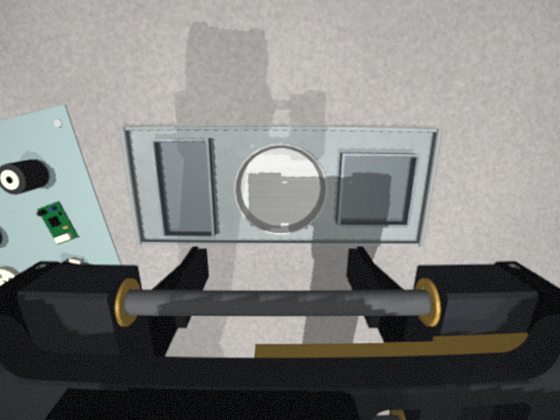

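The view shows the long bin with rim corners near (154,138)-(214,236), the dish centred at (281,188), and the square bin at (340,153)-(415,225).

```bash
python3 - <<'E'
from h import *
f=np.load("w1.npz");o=f
for k,px,z in (("long",[(154,138),(211,138),(215,236),(163,236)],.023),("dish",[(237,188),(325,188),(281,144),(281,233)],.023),("sq",[(339,153),(416,153),(409,225),(340,224)],.023)):
    w=plane("wrist",px,z,o)[:,:2];print(k,w.round(4).tolist(),w.mean(0).round(4))
print(goto((.608,.1105,.24),-10))
E
```

```text
long [[0.6244, -0.0809], [0.6119, -0.1502], [0.4859, -0.1255], [0.4976, -0.0554]] [ 0.5549 -0.103 ]
dish [[0.5455, -0.1686], [0.5266, -0.2794], [0.5902, -0.233], [0.4753, -0.2139]] [ 0.5344 -0.2237]
sq [[0.5676, -0.3019], [0.5521, -0.3974], [0.4574, -0.3853], [0.4747, -0.2933]] [ 0.513  -0.3445]
(array([ 0.172, -3.388, -0.038]), array([0.    , 0.0002, 0.0008]))
```

>>> jog_arm([
  [[0.02, -0.42, 0, 0, 0, 0, 0], [0.043, -0.85, 0, 0, 0, 0, 0]],
])

```text
time_s: 2.0
tool_pos: [0.5509, -0.1409, 0.2363]
tool_rot: [179.9, 0.0, -10.4]
force: [-0.2, 0.3, 0.5]
grip_width: 0.087
grasp_force: 0.0
```

>>> jog_arm([
  [[0.02, -0.42, 0, 0, 0, 0, 0], [0.043, -0.85, 0, 0, 0, 0, 0]],
])

```text
time_s: 2.2
tool_pos: [0.5704, -0.0561, 0.2366]
tool_rot: [179.9, -0.0, -10.2]
force: [-0.1, -0.5, -1.0]
grip_width: 0.0869
grasp_force: 0.0
```

>>> jog_arm([
  [[0.02, -0.42, 0, 0, 0, 0, 0], [0.043, -0.85, 0, 0, 0, 0, 0]],
])

```text
time_s: 2.4
tool_pos: [0.5898, 0.0268, 0.2366]
tool_rot: [179.9, -0.0, -10.2]
force: [0.9, 0.3, -0.1]
grip_width: 0.0874
grasp_force: 0.0
```

>>> jog_arm([
  [[0.02, -0.42, 0.1, 0, 0, 0, 0], [0.043, -0.84, 0.4, 0, 0, 0, 0], [0.043, -0.84, 0.4, 0, 0, 0, 0], [0.043, -0.84, 0.4, 0, 0, 0, 0]],
])

```text
time_s: 2.8
tool_pos: [0.6079, 0.109, 0.1952]
tool_rot: [179.9, 0.1, -10.0]
force: [0.2, -0.9, 0.4]
grip_width: 0.087
grasp_force: 0.0
```

```bash
python3 - <<'E'
from h import *
T=[];A=[]
for i in range(3):
    o=env.get_obs();p,d=env.read_camera("wrist");T.append(o["tool_pos"]);A.append(o["tool_rot"])
print(np.array(T).round(4).tolist(),np.array(A).round(2).tolist())
o={"tool_pos":np.median(T,0),"tool_rot":o["tool_rot"]}
cv2.imwrite("pics/w2.png",p[:,:,::-1]);np.savez("w2.npz",p=p,d=d,**o)
E
```

```text
[[0.6079, 0.109, 0.1952], [0.6087, 0.1074, 0.1961], [0.6091, 0.1067, 0.1968]] [[179.91, 0.14, -9.95], [179.89, 0.03, -10.1], [179.9, -0.04, -10.18]]
```

View pics/w2.png

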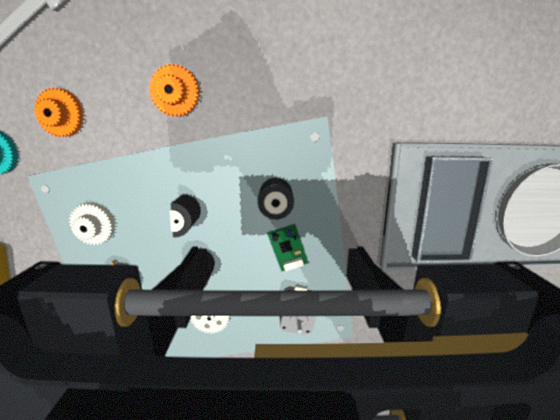

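Roller hub top at (276,202), double gear hub at (88,229), D-roller at (180,218), stepper partly seen at (297,320).

```bash
python3 - <<'E'
from h import *
f=np.load("w2.npz")
p=cv2.cvtColor(f["p"],cv2.COLOR_RGB2GRAY);w=(p>120).astype(np.uint8)
m=w[190:214,262:290];pts=np.argwhere(m)[:,::-1]+(262,190);c,r=cv2.minEnclosingCircle(pts.astype(np.float32));print(c,r,len(pts))
q=plane("wrist",[c,(88,229)],.048,f)[0];print("roller1",q.round(4),"dgear",plane("wrist",[(88,229)],.026,f)[0].round(4))
o=env.get_obs();print(o["tool_pos"].round(4));print(goto((q[0],q[1],.038),-10,o),goto((.6075,.1105,.038),-10,o))
E
```

```text
(275.3536682128906, 202.4268341064453) 10.952998161315918 305
roller1 [0.6107 0.1078 0.048 ] dgear [0.6125 0.3365 0.026 ]
[0.6093 0.1067 0.1972]
(array([ 0.009, -0.015,  1.592]), array([ 0.0004, -0.0005, -0.0012])) (array([-0.027, -0.037,  1.592]), array([ 0.0004, -0.0005, -0.0012]))
```

>>> jog_arm([
  [[0, -0.02, 0.4, 0, 0, 0, 0], [0, -0.02, 0.8, 0, 0, 0, 0]],
], grip_force=20)

```text
time_s: 3.15
tool_pos: [0.6112, 0.1096, 0.1183]
tool_rot: [-180.0, -0.3, -10.2]
force: [-0.3, 0.4, -0.7]
grip_width: 0.0869
grasp_force: 0.0
```

>>> jog_arm([
  [[0, 0, 0.4, 0, 0, 0, 0], [0, 0, 0.7, 0, 0, 0, 0], [0, 0, 0.79, 0, 0, 0, 0], [0, 0, 0.79, 0, 0, 0, 0], [0, 0, 0.79, 0, 0, 0, 0.3]],
])

```text
time_s: 3.65
tool_pos: [0.6106, 0.1111, 0.0396]
tool_rot: [-180.0, -0.2, -10.1]
force: [-0.4, 0.7, 0.5]
grip_width: 0.084
grasp_force: 0.0
```

>>> jog_arm([
  [[0, 0, 0, 0, 0, 0, 0.5], [0, 0, 0, 0, 0, 0, 1], [0, 0, 0, 0, 0, 0, 1], [0, 0, 0, 0, 0, 0, 1], [0, 0, 0, 0, 0, 0, 1]],
])

```text
time_s: 4.15
tool_pos: [0.609, 0.1117, 0.0377]
tool_rot: [180.0, -0.0, -10.0]
force: [0.7, 0.4, -0.8]
grip_width: 0.0469
grasp_force: 0.0
```

>>> jog_arm([
  [[0, 0, 0, 0, 0, 0, 1], [0, 0, 0, 0, 0, 0, 1]],
])

```text
time_s: 4.35
tool_pos: [0.6089, 0.1114, 0.0376]
tool_rot: [180.0, 0.0, -10.0]
force: [0.9, -1.6, 1.7]
grip_width: 0.0391
grasp_force: 20.0
```

>>> jog_arm([
  [[0, 0, -0.2, 0, 0, 0, 1], [0, 0, -0.5, 0, 0, 0, 1], [0, 0, -0.8, 0, 0, 0, 1]],
])

```text
time_s: 4.65
tool_pos: [0.6082, 0.1118, 0.1176]
tool_rot: [180.0, 0.1, -10.0]
force: [0.9, 0.7, -0.6]
grip_width: 0.0394
grasp_force: 20.0
```

>>> jog_arm([
  [[0.02, 0.35, 0, 0, 0, 0, 1], [0.04, 0.73, 0, 0, 0, 0, 1]],
])

```text
time_s: 4.85
tool_pos: [0.6008, 0.0407, 0.1189]
tool_rot: [-179.9, -0.1, -9.7]
force: [0.3, -1.3, -1.2]
grip_width: 0.0397
grasp_force: 20.0
```

>>> jog_arm([
  [[0.02, 0.35, 0, 0, 0, 0, 1], [0.04, 0.73, 0, 0, 0, 0, 1]],
])

```text
time_s: 5.05
tool_pos: [0.5911, -0.0342, 0.1174]
tool_rot: [-180.0, -0.0, -9.9]
force: [0.7, -0.2, 0.0]
grip_width: 0.0398
grasp_force: 20.0
```

>>> jog_arm([
  [[0.02, 0.35, 0, 0, 0, 0, 1], [0.04, 0.73, 0.1, 0, 0, 0, 1], [0.04, 0.73, 0.2, 0, 0, 0, 1], [0.04, 0.73, 0.2, 0, 0, 0, 1], [0.04, 0.73, 0.2, 0, 0, 0, 1]],
])

```text
time_s: 5.55
tool_pos: [0.5828, -0.1044, 0.0973]
tool_rot: [-179.9, 0.0, -9.9]
force: [0.1, 0.3, -1.1]
grip_width: 0.0395
grasp_force: 20.0
```

```bash
python3 - <<'E'
from h import *
env.read_camera("wrist");o=env.get_obs();p,d=env.read_camera("wrist")
print(o["tool_pos"].round(4),o["tool_rot"].round(2),o["grip_width"])
print(goto((.5826,-.1059,.0426),-10,o))
cv2.imwrite("pics/w3.png",p[60:400,60:500,::-1]);np.savez("w3.npz",p=p,d=d,**{k:o[k] for k in("tool_pos","tool_rot")})
E
```

```text
[ 0.5832 -0.1041  0.0978] [-1.7994e+02 -1.0000e-02 -9.8400e+00] 0.039409214873891804
(array([-0.003,  0.019,  0.552]), array([-0.0003, -0.    ,  0.0009]))
```

View pics/w3.png

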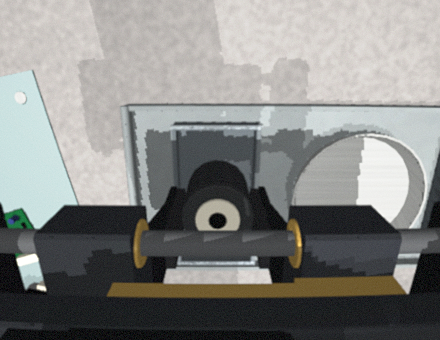

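The roller is held over the bin; the bin's far rim runs from (232,185) to (322,185) in the full picture, centred on the tool axis. Near edge at about (236,323)-(316,326).

```bash
python3 - <<'E'
from h import *
f=np.load("w3.npz");print(plane("wrist",[(232,185),(322,185),(236,325),(318,326)],.023,f).round(4))
E
```

```text
[[ 0.625  -0.0762  0.023 ]
 [ 0.6129 -0.1458  0.023 ]
 [ 0.495  -0.0507  0.023 ]
 [ 0.4808 -0.1257  0.023 ]]
```

>>> jog_arm([
  [[0, 0.01, 0.2, 0, 0, 0, 1], [0, 0.01, 0.4, 0, 0, 0, 1], [0, 0.01, 0.5, 0, 0, 0, 1], [0, 0.01, 0.53, 0, 0, 0, 1], [0, 0.01, 0.53, 0, 0, 0, 1]],
])

```text
time_s: 6.15
tool_pos: [0.5829, -0.1065, 0.0447]
tool_rot: [-180.0, -0.0, -9.9]
force: [0.8, 0.5, 0.2]
grip_width: 0.0397
grasp_force: 20.0
```

>>> jog_arm([
  [[0, 0, 0.01, 0, 0, 0, 1], [0, 0, 0.02, 0, 0, 0, 1], [0, 0, 0.02, 0, 0, 0, 1], [0, 0, 0.02, 0, 0, 0, 1]],
])

```text
time_s: 6.55
tool_pos: [0.5828, -0.1072, 0.0429]
tool_rot: [180.0, -0.0, -10.0]
force: [0.7, -0.5, -0.4]
grip_width: 0.0396
grasp_force: 20.0
```

>>> jog_arm([
  [[0, 0, 0.01, 0, 0, 0, 1], [0, 0, 0.01, 0, 0, 0, 1], [0, 0, 0.02, 0, 0, 0, 1], [0, 0, 0.02, 0, 0, 0, 1]],
])

```text
time_s: 6.95
tool_pos: [0.583, -0.1072, 0.0425]
tool_rot: [180.0, -0.0, -10.0]
force: [-4.4, 0.1, 11.6]
grip_width: 0.0397
grasp_force: 20.0
```

>>> jog_arm([
  [[0, 0, -0.01, 0, 0, 0, 0.5], [0, 0, -0.01, 0, 0, 0, 0.3], [0, 0, -0.01, 0, 0, 0, 0.2], [0, 0, -0.01, 0, 0, 0, 0.2], [0, 0, -0.01, 0, 0, 0, 0.2]],
])

```text
time_s: 7.45
tool_pos: [0.5825, -0.1071, 0.0413]
tool_rot: [180.0, 0.0, -10.0]
force: [-0.4, -0.3, -0.3]
grip_width: 0.0659
grasp_force: 0.0
```

>>> jog_arm([
  [[0, 0, -0.2, 0, 0, 0, 0.1], [0, 0, -0.5, 0, 0, 0, 0], [0, 0, -0.95, 0, 0, 0, 0]],
])

```text
time_s: 7.75
tool_pos: [0.5806, -0.1068, 0.1349]
tool_rot: [-180.0, 0.3, -10.0]
force: [0.8, -0.7, -0.7]
grip_width: 0.0837
grasp_force: 0.0
```

>>> jog_arm([
  [[-0.13, -0.4, 0, 0, 0, 0, 0], [-0.264, -0.79, 0, 0, 0, 0, 0]],
])

```text
time_s: 7.95
tool_pos: [0.5715, -0.0251, 0.1384]
tool_rot: [-180.0, -0.2, -10.2]
force: [0.1, 0.5, -1.5]
grip_width: 0.0863
grasp_force: 0.0
```

>>> jog_arm([
  [[-0.13, -0.4, 0, 0, 0, 0, 0], [-0.264, -0.79, 0, 0, 0, 0, 0]],
])

```text
time_s: 8.15
tool_pos: [0.5576, 0.0592, 0.1367]
tool_rot: [180.0, -0.0, -10.0]
force: [0.2, 0.2, -0.3]
grip_width: 0.0867
grasp_force: 0.0
```

>>> jog_arm([
  [[-0.13, -0.4, 0, 0, 0, 0, 0], [-0.264, -0.79, 0, 0, 0, 0, 0]],
])

```text
time_s: 8.35
tool_pos: [0.5453, 0.1417, 0.1366]
tool_rot: [180.0, -0.0, -10.0]
force: [-0.0, 1.1, 0.4]
grip_width: 0.087
grasp_force: 0.0
```

>>> jog_arm([
  [[-0.13, -0.4, 0, 0, 0, 0, 0], [-0.264, -0.79, 0, 0, 0, 0, 0], [-0.264, -0.79, 0, 0, 0, 0, 0], [-0.264, -0.79, 0, 0, 0, 0, 0], [-0.264, -0.79, 0, 0, 0, 0, 0]],
])

```text
time_s: 8.85
tool_pos: [0.5338, 0.221, 0.1362]
tool_rot: [179.9, 0.0, -10.1]
force: [0.5, 0.5, -0.8]
grip_width: 0.0872
grasp_force: 0.0
```

```bash
python3 - <<'E'
from h import *
env.read_camera("wrist");o=env.get_obs();p,d=env.read_camera("wrist")
print(o["tool_pos"].round(4),o["tool_rot"].round(2),o["grip_width"])
t,_=env.read_camera("top");big=cv2.resize(t[160:300,110:480],None,fx=1.4,fy=1.4)
cv2.imwrite("pics/w4.png",np.vstack([p[60:360],np.pad(big,((0,0),(0,560-big.shape[1]),(0,0)))])[:,:,::-1]);np.savez("w4.npz",p=p,d=d,**{k:o[k] for k in("tool_pos","tool_rot")})
E
```

```text
[0.5339 0.2206 0.1362] [179.93  -0.   -10.13] 0.0871754739595296
```

View pics/w4.png

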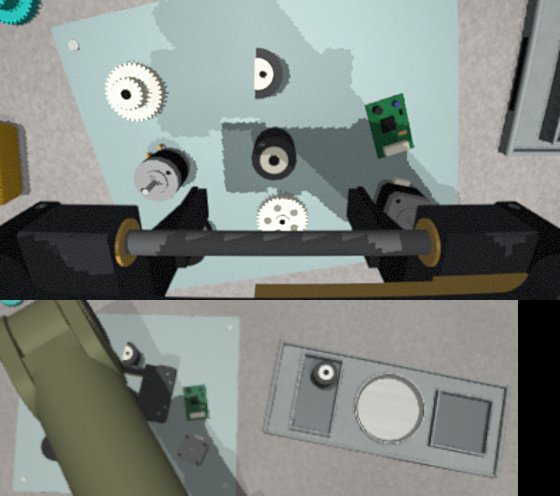

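Roller one stands upright in the far half of the long bin. Roller two's hub is at (274,220), double gear hub at (126,155).

```bash
python3 - <<'E'
from h import *
f=np.load("w4.npz");q=plane("wrist",[(273.5,219.5)],.048,f)[0];print(q,goto((q[0],q[1],.0375),-10,f),"dgear",plane("wrist",[(126,155)],.026,f)[0].round(4))
E
```

```text
[0.53749465 0.22213956 0.048     ] (array([ 0.032, -0.023,  0.987]), array([ 0.0004, -0.    , -0.0007])) dgear [0.6133 0.3426 0.026 ]
```

>>> jog_arm([
  [[0.015, -0.02, 0.3, 0, 0, 0, 0], [0.015, -0.02, 0.6, 0, 0, 0, 0], [0.015, -0.02, 0.9, 0, 0, 0, 0], [0.015, -0.02, 0.985, 0, 0, 0, 0], [0.015, -0.02, 0.985, 0, 0, 0, 0.3]],
])

```text
time_s: 9.5
tool_pos: [0.5345, 0.223, 0.0369]
tool_rot: [179.9, 0.1, -10.0]
force: [-0.4, -0.7, -0.4]
grip_width: 0.0841
grasp_force: 0.0
```

>>> jog_arm([
  [[0, 0, 0, 0, 0, 0, 0.5], [0, 0, 0, 0, 0, 0, 1], [0, 0, 0, 0, 0, 0, 1], [0, 0, 0, 0, 0, 0, 1], [0, 0, 0, 0, 0, 0, 1]],
])

```text
time_s: 10.0
tool_pos: [0.5355, 0.2242, 0.0385]
tool_rot: [-180.0, -0.0, -10.0]
force: [0.8, 0.0, 0.4]
grip_width: 0.0469
grasp_force: 0.0
```

>>> jog_arm([
  [[0, 0, 0, 0, 0, 0, 1], [0, 0, 0, 0, 0, 0, 1], [0, 0, 0, 0, 0, 0, 1]],
])

```text
time_s: 10.3
tool_pos: [0.5353, 0.2241, 0.0383]
tool_rot: [180.0, -0.0, -10.0]
force: [-1.6, -1.1, 2.7]
grip_width: 0.0398
grasp_force: 20.0
```

>>> jog_arm([
  [[0, 0, -0.2, 0, 0, 0, 1], [0, 0, -0.5, 0, 0, 0, 1], [0, 0, -0.8, 0, 0, 0, 1]],
])

```text
time_s: 10.6
tool_pos: [0.5345, 0.224, 0.1181]
tool_rot: [180.0, 0.1, -10.0]
force: [0.5, -0.1, -0.4]
grip_width: 0.0395
grasp_force: 20.0
```

>>> jog_arm([
  [[0.06, 0.4, 0, 0, 0, 0, 1], [0.117, 0.79, 0, 0, 0, 0, 1]],
])

```text
time_s: 10.8
tool_pos: [0.5334, 0.145, 0.1191]
tool_rot: [-179.9, -0.1, -9.8]
force: [0.6, 0.7, -0.9]
grip_width: 0.0397
grasp_force: 20.0
```

>>> jog_arm([
  [[0.06, 0.4, 0, 0, 0, 0, 1], [0.117, 0.79, 0, 0, 0, 0, 1]],
])

```text
time_s: 11.0
tool_pos: [0.5305, 0.0629, 0.1179]
tool_rot: [180.0, -0.0, -10.0]
force: [0.2, -0.6, -0.6]
grip_width: 0.0394
grasp_force: 20.0
```

>>> jog_arm([
  [[0.06, 0.4, 0, 0, 0, 0, 1], [0.117, 0.79, 0, 0, 0, 0, 1]],
])

```text
time_s: 11.2
tool_pos: [0.5283, -0.0171, 0.1179]
tool_rot: [180.0, -0.0, -10.0]
force: [0.2, -1.5, -0.2]
grip_width: 0.0394
grasp_force: 20.0
```

>>> jog_arm([
  [[0.06, 0.4, 0, 0, 0, 0, 1], [0.117, 0.79, 0.1, 0, 0, 0, 1], [0.117, 0.79, 0.2, 0, 0, 0, 1], [0.117, 0.79, 0.2, 0, 0, 0, 1], [0.117, 0.79, 0.2, 0, 0, 0, 1]],
])

```text
time_s: 11.7
tool_pos: [0.5264, -0.0937, 0.0978]
tool_rot: [-179.9, 0.1, -9.9]
force: [0.8, 1.3, -1.3]
grip_width: 0.0394
grasp_force: 20.0
```

```bash
python3 - <<'E'
from h import *
env.read_camera("wrist");o=env.get_obs()
print(o["tool_pos"].round(4),o["tool_rot"].round(2),o["grip_width"])
print(goto((.5264,-.0956,.044),-10,o))
E
```

```text
[ 0.5268 -0.0934  0.0982] [-1.7996e+02 -1.0000e-02 -9.8400e+00] 0.0393371410366292
(array([-0.001,  0.022,  0.542]), array([-0.0002, -0.    ,  0.0009]))
```

>>> jog_arm([
  [[0, 0, 0.2, 0, 0, 0, 1], [0, 0, 0.4, 0, 0, 0, 1], [0, 0, 0.5, 0, 0, 0, 1], [0, 0, 0.54, 0, 0, 0, 1], [0, 0, 0.54, 0, 0, 0, 1]],
])

```text
time_s: 12.25
tool_pos: [0.5268, -0.0945, 0.0442]
tool_rot: [-180.0, -0.0, -9.9]
force: [-0.0, 1.1, -1.1]
grip_width: 0.0399
grasp_force: 20.0
```

>>> jog_arm([
  [[0, 0, 0.01, 0, 0, 0, 1], [0, 0, 0.01, 0, 0, 0, 1], [0, 0, 0.01, 0, 0, 0, 1], [0, 0, 0.01, 0, 0, 0, 1]],
])

```text
time_s: 12.65
tool_pos: [0.5268, -0.0953, 0.0434]
tool_rot: [180.0, -0.0, -10.0]
force: [-0.0, -0.1, -1.2]
grip_width: 0.0393
grasp_force: 20.0
```

>>> jog_arm([
  [[0, 0, 0.01, 0, 0, 0, 1], [0, 0, 0.01, 0, 0, 0, 1], [0, 0, 0.01, 0, 0, 0, 1]],
])

```text
time_s: 12.95
tool_pos: [0.5268, -0.0954, 0.0432]
tool_rot: [180.0, -0.0, -10.0]
force: [-3.3, 0.1, 7.1]
grip_width: 0.0393
grasp_force: 20.0
```

>>> jog_arm([
  [[0, 0, 0, 0, 0, 0, 0.5], [0, 0, 0, 0, 0, 0, 0.3], [0, 0, 0, 0, 0, 0, 0.2], [0, 0, 0, 0, 0, 0, 0.2], [0, 0, 0, 0, 0, 0, 0.2]],
])

```text
time_s: 13.45
tool_pos: [0.5265, -0.0952, 0.0419]
tool_rot: [180.0, 0.0, -10.0]
force: [0.2, -0.5, -0.2]
grip_width: 0.0657
grasp_force: 0.0
```

>>> jog_arm([
  [[0, 0, -0.2, 0, 0, 0, 0.1], [0, 0, -0.5, 0, 0, 0, 0], [0, 0, -0.95, 0, 0, 0, 0]],
])

```text
time_s: 13.75
tool_pos: [0.5245, -0.0948, 0.1358]
tool_rot: [-180.0, 0.3, -10.0]
force: [0.2, -0.4, 0.3]
grip_width: 0.0836
grasp_force: 0.0
```

>>> jog_arm([
  [[-0.27, -0.47, 0, 0, 0, 0, 0], [-0.545, -0.935, 0, 0, 0, 0, 0]],
])

```text
time_s: 13.95
tool_pos: [0.4931, -0.0013, 0.1387]
tool_rot: [-180.0, -0.2, -10.2]
force: [-0.6, 1.2, -0.2]
grip_width: 0.0867
grasp_force: 0.0
```

>>> jog_arm([
  [[-0.27, -0.47, 0, 0, 0, 0.035, 0], [-0.545, -0.935, 0, 0, 0, 0.068, 0], [-0.545, -0.935, 0, 0, 0, 0.068, 0], [-0.545, -0.935, 0, 0, 0, 0.068, 0], [-0.545, -0.935, 0, 0, 0, 0.068, 0]],
])

```text
time_s: 14.45
tool_pos: [0.455, 0.0989, 0.137]
tool_rot: [180.0, -0.0, -22.3]
force: [-0.1, -0.5, 0.7]
grip_width: 0.0865
grasp_force: 0.0
```

```bash
python3 - <<'E'
from h import *
env.read_camera("wrist");o=env.get_obs();p,d=env.read_camera("wrist")
print(o["tool_pos"].round(4),o["tool_rot"].round(2),o["grip_width"])
t,_=env.read_camera("top");big=cv2.resize(t[160:300,110:480],None,fx=1.4,fy=1.4)
cv2.imwrite("pics/w5.png",np.vstack([p[60:360],np.pad(big,((0,0),(0,560-big.shape[1]),(0,0)))])[:,:,::-1]);np.savez("w5.npz",p=p,d=d,**{k:o[k] for k in("tool_pos","tool_rot")})
E
```

```text
[0.4551 0.0984 0.1369] [ 1.7997e+02 -1.0000e-02 -2.2340e+01] 0.08719557504227973
```

View pics/w5.png

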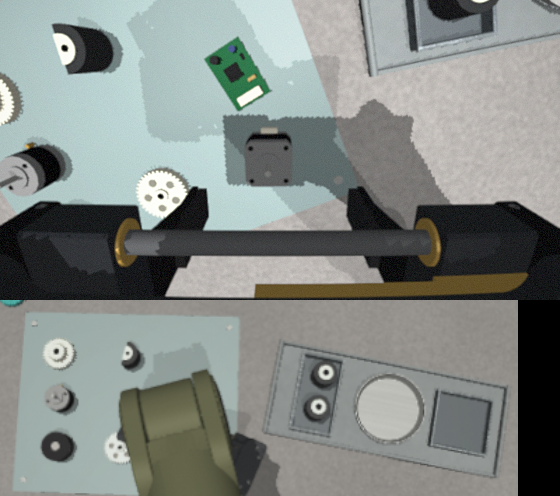

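Both rollers stand in the long bin. The stepper's top face spans about (246,211)-(292,247) and is square to the jaws; its centre is at about (269,229).

```bash
python3 - <<'E'
from h import *
f=np.load("w5.npz");P=cloud("wrist",f["d"],f);Q=P[200:252,235:305].reshape(-1,3);t=Q[(Q[:,2]>.038)&(Q[:,2]<.048)]
print(cv2.minAreaRect((t[:,:2]*1000).astype(np.float32)),len(t),t.mean(0))
q=plane("wrist",[(269,229),(246,215),(292,215)],.042,f);print(q.round(4),goto((.4535,.1075,.036),-22.2,f))
E
```

```text
((454.456787109375, 106.26026916503906), (42.303855895996094, 43.26557922363281), 68.4286880493164) 2015 [0.45583028 0.10544481 0.04196754]
[[0.4503 0.1074 0.042 ]
 [0.4702 0.121  0.042 ]
 [0.4547 0.0835 0.042 ]] (array([-0.05 , -0.079,  1.009]), array([ 0.0002, -0.0001, -0.0008]))
```

>>> jog_arm([
  [[-0.045, -0.073, 0, 0, 0, 0, 0], [-0.045, -0.073, 0.3, 0, 0, 0, 0], [-0.045, -0.073, 0.5, 0, 0, 0, 0]],
], grip_force=40)

```text
time_s: 14.9
tool_pos: [0.4531, 0.1087, 0.0861]
tool_rot: [-180.0, 0.0, -22.3]
force: [0.5, -0.4, -0.4]
grip_width: 0.0872
grasp_force: 0.0
```

>>> jog_arm([
  [[0, 0, 0.3, 0, 0, 0, 0], [0, 0, 0.5, 0, 0, 0, 0], [0, 0, 0.54, 0, 0, 0, 0], [0, 0, 0.54, 0, 0, 0, 0.3], [0, 0, 0.54, 0, 0, 0, 0.5]],
])

```text
time_s: 15.4
tool_pos: [0.454, 0.1089, 0.034]
tool_rot: [-179.9, -0.1, -22.2]
force: [0.8, 0.4, 0.4]
grip_width: 0.0776
grasp_force: 0.0
```

>>> jog_arm([
  [[0, 0, 0, 0, 0, 0, 1], [0, 0, 0, 0, 0, 0, 1], [0, 0, 0, 0, 0, 0, 1], [0, 0, 0, 0, 0, 0, 1], [0, 0, 0, 0, 0, 0, 1]],
])

```text
time_s: 15.9
tool_pos: [0.4531, 0.1085, 0.0332]
tool_rot: [180.0, -0.0, -22.2]
force: [-1.0, -0.3, 1.8]
grip_width: 0.042
grasp_force: 40.0
```

>>> jog_arm([
  [[0, 0, 0, 0, 0, 0, 1], [0, 0, 0, 0, 0, 0, 1]],
])

```text
time_s: 16.1
tool_pos: [0.4531, 0.1084, 0.0332]
tool_rot: [180.0, -0.0, -22.2]
force: [-1.0, -1.0, 3.2]
grip_width: 0.0421
grasp_force: 40.0
```

>>> jog_arm([
  [[0, 0, -0.2, 0, 0, 0, 1], [0, 0, -0.6, 0, 0, -0.03, 1], [0, 0, -0.95, 0, 0, -0.068, 1], [0, 0, -0.95, 0, 0, -0.068, 1]],
])

```text
time_s: 16.5
tool_pos: [0.4563, 0.1096, 0.1321]
tool_rot: [-179.9, -0.5, -9.9]
force: [1.0, -1.0, -1.9]
grip_width: 0.0423
grasp_force: 40.0
```

>>> jog_arm([
  [[0.13, 0.43, 0, 0, 0, 0, 1], [0.272, 0.873, 0, 0, 0, 0, 1]],
])

```text
time_s: 16.7
tool_pos: [0.464, 0.0182, 0.127]
tool_rot: [180.0, 0.0, -9.8]
force: [2.1, -0.7, -3.7]
grip_width: 0.0422
grasp_force: 40.0
```

>>> jog_arm([
  [[0.13, 0.43, 0, 0, 0, 0, 1], [0.272, 0.873, 0, 0, 0, 0, 1]],
])

```text
time_s: 16.9
tool_pos: [0.4753, -0.0741, 0.1264]
tool_rot: [180.0, 0.1, -10.0]
force: [1.9, -0.1, -2.4]
grip_width: 0.0417
grasp_force: 40.0
```

>>> jog_arm([
  [[0.13, 0.43, 0, 0, 0, 0, 1], [0.272, 0.873, 0, 0, 0, 0, 1]],
])

```text
time_s: 17.1
tool_pos: [0.4869, -0.1647, 0.1262]
tool_rot: [-180.0, 0.1, -10.0]
force: [0.2, 1.0, -2.1]
grip_width: 0.0416
grasp_force: 40.0
```

>>> jog_arm([
  [[0.13, 0.43, 0, 0, 0, 0, 1], [0.272, 0.873, 0, 0, 0, 0, 1]],
])

```text
time_s: 17.3
tool_pos: [0.4986, -0.2553, 0.1259]
tool_rot: [-180.0, 0.2, -10.1]
force: [2.0, 0.2, -3.2]
grip_width: 0.0418
grasp_force: 40.0
```

>>> jog_arm([
  [[0.13, 0.43, 0, 0, 0, 0, 1], [0.272, 0.873, 0, 0, 0, 0, 1], [0.272, 0.873, 0, 0, 0, 0, 1], [0.272, 0.873, 0, 0, 0, 0, 1], [0.272, 0.873, 0, 0, 0, 0, 1]],
])

```text
time_s: 17.8
tool_pos: [0.5111, -0.3428, 0.1263]
tool_rot: [-179.9, 0.1, -9.9]
force: [-0.5, 1.0, -1.8]
grip_width: 0.042
grasp_force: 40.0
```

```bash
python3 - <<'E'
from h import *
env.read_camera("wrist");env.read_camera("wrist");o=env.get_obs();p,d=env.read_camera("wrist")
print(o["tool_pos"].round(4),o["tool_rot"].round(2),o["grip_width"])
print(goto((.511,-.345,.039),-10,o))
cv2.imwrite("pics/w6.png",p[60:400,60:500,::-1]);np.savez("w6.npz",p=p,d=d,**{k:o[k] for k in("tool_pos","tool_rot")})
E
```

```text
[ 0.5116 -0.3427  0.1274] [-1.7994e+02  6.0000e-02 -9.8500e+00] 0.0420060344556338
(array([-0.001,  0.025,  0.884]), array([-0.0003,  0.0003,  0.0008]))
```

View pics/w6.png

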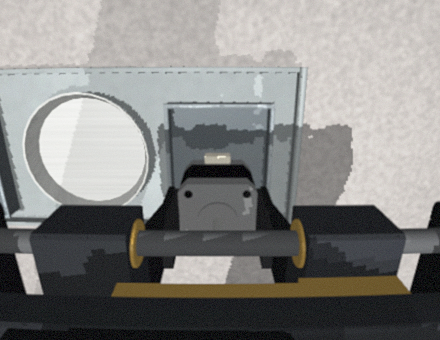

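The stepper is held squarely; the far rim of the square bin runs (227,163)-(332,163), centred on the tool.

>>> jog_arm([
  [[0, 0.01, 0.3, 0, 0, 0, 1], [0, 0.01, 0.6, 0, 0, 0, 1], [0, 0.01, 0.8, 0, 0, 0, 1], [0, 0.01, 0.86, 0, 0, 0, 1], [0, 0.01, 0.86, 0, 0, 0, 1]],
])

```text
time_s: 18.45
tool_pos: [0.5109, -0.3448, 0.0415]
tool_rot: [-180.0, 0.1, -9.9]
force: [0.6, -0.6, -2.1]
grip_width: 0.0417
grasp_force: 40.0
```

>>> jog_arm([
  [[0, 0, 0.01, 0, 0, 0, 1], [0, 0, 0.01, 0, 0, 0, 1], [0, 0, 0.01, 0, 0, 0, 1]],
])

```text
time_s: 18.75
tool_pos: [0.5119, -0.3463, 0.0424]
tool_rot: [179.9, -0.1, -10.0]
force: [-0.2, -0.5, -2.7]
grip_width: 0.042
grasp_force: 40.0
```

```bash
python3 - <<'E'
from h import *
f=np.load("w6.npz");q=plane("wrist",[(227,163),(332,163)],.023,f);print(q.round(4), q.mean(0)-48e-3*np.array([.985,-.174,0]))
E
```

```text
[[ 0.5677 -0.309   0.023 ]
 [ 0.552  -0.399   0.023 ]] [ 0.51258494 -0.34561941  0.023     ]
```

>>> jog_arm([
  [[0, 0, 0.01, 0, 0, 0, 1], [0, 0, 0.02, 0, 0, 0, 1], [0, 0, 0.03, 0, 0, 0, 1], [0, 0, 0.03, 0, 0, 0, 1]],
])

```text
time_s: 19.15
tool_pos: [0.5112, -0.3459, 0.0383]
tool_rot: [180.0, -0.0, -10.0]
force: [-1.2, 0.5, -0.2]
grip_width: 0.042
grasp_force: 40.0
```

>>> jog_arm([
  [[0, 0, 0.005, 0, 0, 0, 1], [0, 0, 0.01, 0, 0, 0, 1], [0, 0, 0.01, 0, 0, 0, 1]],
])

```text
time_s: 19.45
tool_pos: [0.5112, -0.3459, 0.0383]
tool_rot: [180.0, 0.0, -10.0]
force: [-2.8, 1.8, 7.1]
grip_width: 0.0418
grasp_force: 40.0
```

>>> jog_arm([
  [[0, 0, -0.01, 0, 0, 0, 0.45], [0, 0, -0.02, 0, 0, 0, 0.4], [0, 0, -0.03, 0, 0, 0, 0.4], [0, 0, -0.03, 0, 0, 0, 0.4]],
])

```text
time_s: 19.85
tool_pos: [0.5114, -0.3459, 0.0401]
tool_rot: [180.0, -0.0, -10.0]
force: [-0.8, 0.2, 0.0]
grip_width: 0.0515
grasp_force: 0.0
```

>>> jog_arm([
  [[0, 0, -0.1, 0, 0, 0, 0.4], [0, 0, -0.5, 0, 0, 0, 0.2], [0, 0, -0.98, 0, 0, 0, 0]],
])

```text
time_s: 20.15
tool_pos: [0.5098, -0.3449, 0.1375]
tool_rot: [-179.9, 0.2, -10.0]
force: [0.5, -1.4, 0.4]
grip_width: 0.061
grasp_force: 0.0
```

>>> jog_arm([
  [[-0.01, -0.4, 0, 0, 0, 0, 0], [-0.025, -0.87, 0, 0, 0, 0, 0]],
])

```text
time_s: 20.35
tool_pos: [0.5247, -0.2619, 0.141]
tool_rot: [179.9, -0.3, -10.3]
force: [0.3, 1.1, -0.7]
grip_width: 0.0761
grasp_force: 0.0
```

>>> jog_arm([
  [[-0.01, -0.4, 0, 0, 0, 0, 0], [-0.025, -0.87, 0, 0, 0, 0, 0]],
])

```text
time_s: 20.55
tool_pos: [0.5366, -0.173, 0.1391]
tool_rot: [179.9, -0.1, -10.1]
force: [0.5, 0.1, -0.5]
grip_width: 0.0853
grasp_force: 0.0
```

>>> jog_arm([
  [[-0.01, -0.4, 0, 0, 0, 0, 0], [-0.025, -0.87, 0, 0, 0, 0, 0]],
])

```text
time_s: 20.75
tool_pos: [0.5493, -0.0868, 0.139]
tool_rot: [179.9, -0.1, -10.1]
force: [0.2, -0.7, 0.1]
grip_width: 0.0869
grasp_force: 0.0
```

>>> jog_arm([
  [[-0.01, -0.4, 0, 0, 0, 0, 0], [-0.025, -0.87, 0, 0, 0, 0, 0]],
])

```text
time_s: 20.95
tool_pos: [0.5619, -0.0007, 0.139]
tool_rot: [179.9, -0.1, -10.1]
force: [1.3, -0.6, -0.4]
grip_width: 0.0872
grasp_force: 0.0
```

>>> jog_arm([
  [[-0.01, -0.4, 0, 0, 0, 0, 0], [-0.025, -0.87, 0, 0, 0, 0, 0]],
])

```text
time_s: 21.15
tool_pos: [0.5747, 0.0854, 0.1389]
tool_rot: [180.0, -0.1, -10.1]
force: [1.6, -0.9, -0.0]
grip_width: 0.0869
grasp_force: 0.0
```

>>> jog_arm([
  [[-0.01, -0.4, 0, 0, 0, 0, 0], [-0.025, -0.87, 0, 0, 0, 0, 0]],
])

```text
time_s: 21.35
tool_pos: [0.5874, 0.1714, 0.1388]
tool_rot: [180.0, -0.1, -10.1]
force: [0.6, 0.5, -0.1]
grip_width: 0.0869
grasp_force: 0.0
```

>>> jog_arm([
  [[-0.01, -0.4, 0, 0, 0, 0, 0], [-0.025, -0.87, 0, 0, 0, 0, 0]],
])

```text
time_s: 21.55
tool_pos: [0.6002, 0.2575, 0.1388]
tool_rot: [180.0, -0.1, -10.1]
force: [0.8, -0.6, 0.2]
grip_width: 0.0869
grasp_force: 0.0
```

>>> jog_arm([
  [[-0.01, -0.4, 0, 0, 0, 0, 0], [-0.025, -0.87, 0, 0, 0, 0, 0], [-0.025, -0.87, 0, 0, 0, 0, 0], [-0.025, -0.87, 0, 0, 0, 0, 0], [-0.025, -0.87, 0, 0, 0, 0, 0]],
])

```text
time_s: 22.05
tool_pos: [0.6128, 0.3415, 0.1382]
tool_rot: [179.9, -0.0, -10.1]
force: [1.3, -0.4, 0.0]
grip_width: 0.0874
grasp_force: 0.0
```

```bash
python3 - <<'E'
from h import *
env.read_camera("wrist");o=env.get_obs();p,d=env.read_camera("wrist")
print(o["tool_pos"].round(4),o["tool_rot"].round(2),o["grip_width"])
t,_=env.read_camera("top");big=cv2.resize(t[160:300,110:480],None,fx=1.4,fy=1.4)
cv2.imwrite("pics/w7.png",np.vstack([p[60:360],np.pad(big,((0,0),(0,560-big.shape[1]),(0,0)))])[:,:,::-1]);np.savez("w7.npz",p=p,d=d,**{k:o[k] for k in("tool_pos","tool_rot")})
E
```

```text
[0.613  0.3409 0.1382] [ 1.7992e+02 -5.0000e-02 -1.0130e+01] 0.08713483971834327
```

View pics/w7.png

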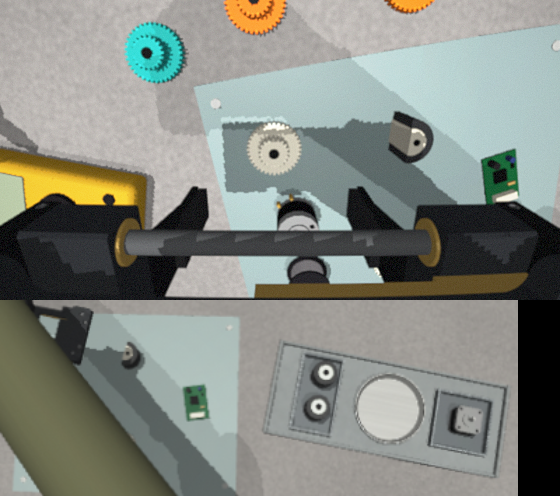

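The stepper stands in the square bin. The double gear's bore is at (273,214), just about under the jaws.

```bash
python3 - <<'E'
from h import *
f=np.load("w7.npz");q=plane("wrist",[(273.5,214)],.026,f)[0];print(q.round(4),goto((q[0],q[1],.028),-10,f))
E
```

```text
[0.614  0.3432 0.026 ] (array([ 0.005, -0.026,  1.102]), array([ 0.0005, -0.0003, -0.0007]))
```

>>> jog_arm([
  [[0, -0.025, 0.3, 0, 0, 0, 0], [0, -0.025, 0.7, 0, 0, 0, 0], [0, -0.025, 0.8, 0, 0, 0, 0]],
], grip_force=15)

```text
time_s: 22.5
tool_pos: [0.6106, 0.3422, 0.0536]
tool_rot: [179.7, 0.3, -10.1]
force: [-1.0, -1.3, -0.6]
grip_width: 0.0871
grasp_force: 0.0
```

>>> jog_arm([
  [[0, 0, 0.15, 0, 0, 0, 0], [0, 0, 0.25, 0, 0, 0, 0.3], [0, 0, 0.29, 0, 0, 0, 0.4], [0, 0, 0.29, 0, 0, 0, 0.5], [0, 0, 0.29, 0, 0, 0, 0.5]],
])

```text
time_s: 23.0
tool_pos: [0.6132, 0.3461, 0.0301]
tool_rot: [-179.9, -0.1, -10.0]
force: [0.1, 0.1, -0.3]
grip_width: 0.0625
grasp_force: 0.0
```

```bash
python3 - <<'E'
from h import *
o=env.get_obs();print(o["tool_pos"].round(4),o["force"].round(1),o["grip_width"])
E
```

```text
[0.6132 0.3461 0.0301] [ 0.1  0.1 -0.3] 0.06250374181083013
```

>>> jog_arm([
  [[0, 0, 0.01, 0, 0, 0, 0.55], [0, 0, 0.01, 0, 0, 0, 1], [0, 0, 0.01, 0, 0, 0, 1], [0, 0, 0.01, 0, 0, 0, 1], [0, 0, 0.01, 0, 0, 0, 1]],
])

```text
time_s: 23.5
tool_pos: [0.6126, 0.3456, 0.0282]
tool_rot: [180.0, -0.0, -10.0]
force: [0.0, 0.7, 0.9]
grip_width: 0.0295
grasp_force: 15.0
```

>>> jog_arm([
  [[0, 0, 0, 0, 0, 0, 1], [0, 0, 0, 0, 0, 0, 1], [0, 0, 0, 0, 0, 0, 1]],
])

```text
time_s: 23.8
tool_pos: [0.6126, 0.3455, 0.0282]
tool_rot: [180.0, -0.0, -10.0]
force: [0.3, -0.0, 1.2]
grip_width: 0.0295
grasp_force: 15.0
```

>>> jog_arm([
  [[0, 0, -0.2, 0, 0, 0, 1], [0, 0, -0.5, 0, 0, 0, 1], [0, 0, -0.95, 0, 0, 0, 1]],
])

```text
time_s: 24.1
tool_pos: [0.6108, 0.3443, 0.1207]
tool_rot: [179.8, 0.3, -10.0]
force: [0.6, -0.0, 0.4]
grip_width: 0.0291
grasp_force: 15.0
```

>>> jog_arm([
  [[0.01, 0.3, 0, 0, 0, 0, 1], [0.02, 0.63, 0, 0, 0, 0, 1], [0.034, 0.957, 0, 0, 0, 0, 1]],
])

```text
time_s: 24.4
tool_pos: [0.599, 0.25, 0.1231]
tool_rot: [-180.0, -0.0, -9.9]
force: [0.4, 0.0, 0.0]
grip_width: 0.0294
grasp_force: 15.0
```

>>> jog_arm([
  [[0.01, 0.3, 0, 0, 0, 0, 1], [0.02, 0.63, 0, 0, 0, 0, 1], [0.034, 0.957, 0, 0, 0, 0, 1]],
])

```text
time_s: 24.7
tool_pos: [0.5856, 0.1547, 0.1228]
tool_rot: [180.0, 0.0, -10.0]
force: [0.1, -0.0, -0.6]
grip_width: 0.0292
grasp_force: 15.0
```

>>> jog_arm([
  [[0.01, 0.3, 0, 0, 0, 0, 1], [0.02, 0.63, 0, 0, 0, 0, 1], [0.034, 0.957, 0, 0, 0, 0, 1]],
])

```text
time_s: 25.0
tool_pos: [0.5724, 0.0599, 0.1229]
tool_rot: [180.0, -0.0, -10.0]
force: [-0.5, -0.9, -1.0]
grip_width: 0.0297
grasp_force: 15.0
```

>>> jog_arm([
  [[0.01, 0.3, 0, 0, 0, 0, 1], [0.02, 0.63, 0, 0, 0, 0, 1], [0.034, 0.957, 0, 0, 0, 0, 1]],
])

```text
time_s: 25.3
tool_pos: [0.5592, -0.0349, 0.123]
tool_rot: [180.0, -0.0, -10.0]
force: [0.7, -0.4, -0.5]
grip_width: 0.0292
grasp_force: 15.0
```

>>> jog_arm([
  [[0.01, 0.3, 0, 0, 0, 0, 1], [0.02, 0.63, 0, 0, 0, 0, 1], [0.034, 0.957, 0, 0, 0, 0, 1]],
])

```text
time_s: 25.6
tool_pos: [0.5459, -0.1297, 0.123]
tool_rot: [180.0, -0.0, -10.0]
force: [1.1, 0.6, -0.0]
grip_width: 0.0289
grasp_force: 15.0
```

>>> jog_arm([
  [[0.01, 0.3, 0, 0, 0, 0, 1], [0.02, 0.63, 0, 0, 0, 0, 1], [0.034, 0.957, 0, 0, 0, 0, 1], [0.034, 0.957, 0, 0, 0, 0, 1], [0.034, 0.957, 0, 0, 0, 0, 1]],
])

```text
time_s: 26.1
tool_pos: [0.5328, -0.2241, 0.1228]
tool_rot: [-180.0, 0.0, -10.1]
force: [-0.6, 0.6, 0.5]
grip_width: 0.0295
grasp_force: 15.0
```

```bash
python3 - <<'E'
from h import *
env.read_camera("wrist");env.read_camera("wrist");o=env.get_obs();p,d=env.read_camera("wrist")
print(o["tool_pos"].round(4),o["tool_rot"].round(2),o["grip_width"])
print(goto((.533,-.223,.035),-10,o))
cv2.imwrite("pics/w8.png",p[60:400,60:500,::-1])
E
```

```text
[ 0.5334 -0.2219  0.1229] [-1.7995e+02  1.0000e-02 -9.8900e+00] 0.029316622123106293
(array([-0.002,  0.012,  0.879]), array([-0.0003,  0.    ,  0.0006]))
```

View pics/w8.png

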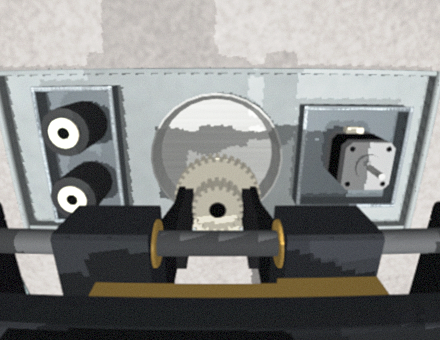

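The gear is held level over the middle of the dish; the rollers and stepper stand upright in their bins.

>>> jog_arm([
  [[0, 0, 0.3, 0, 0, 0, 1], [0, 0, 0.6, 0, 0, 0, 1], [0, 0, 0.8, 0, 0, 0, 1], [0, 0, 0.87, 0, 0, 0, 1], [0, 0, 0.87, 0, 0, 0, 1]],
])

```text
time_s: 26.75
tool_pos: [0.5328, -0.2222, 0.0353]
tool_rot: [-180.0, 0.1, -9.9]
force: [0.6, -1.8, 0.2]
grip_width: 0.0295
grasp_force: 15.0
```

>>> jog_arm([
  [[0, 0, 0, 0, 0, 0, 1], [0, 0, 0.01, 0, 0, 0, 1], [0, 0, 0.015, 0, 0, 0, 1], [0, 0, 0.015, 0, 0, 0, 1], [0, 0, 0.015, 0, 0, 0, 1]],
])

```text
time_s: 27.25
tool_pos: [0.5333, -0.2236, 0.0349]
tool_rot: [180.0, -0.0, -10.0]
force: [0.7, -0.7, -0.7]
grip_width: 0.0293
grasp_force: 15.0
```

>>> jog_arm([
  [[0, 0, 0.01, 0, 0, 0, 1], [0, 0, 0.015, 0, 0, 0, 1], [0, 0, 0.015, 0, 0, 0, 1], [0, 0, 0.015, 0, 0, 0, 1]],
])

```text
time_s: 27.65
tool_pos: [0.5331, -0.2235, 0.0331]
tool_rot: [180.0, 0.0, -10.0]
force: [-0.8, 0.2, 1.0]
grip_width: 0.0293
grasp_force: 15.0
```

Release within the dish, then retreat upward.

>>> jog_arm([
  [[0, 0, 0, 0, 0, 0, 0.6], [0, 0, 0, 0, 0, 0, 0.5], [0, 0, 0, 0, 0, 0, 0.5], [0, 0, 0, 0, 0, 0, 0.5]],
])

```text
time_s: 28.05
tool_pos: [0.5331, -0.2234, 0.033]
tool_rot: [180.0, 0.0, -10.0]
force: [-0.3, -0.5, -0.6]
grip_width: 0.042
grasp_force: 0.0
```

>>> jog_arm([
  [[0, 0, -0.1, 0, 0, 0, 0.5], [0, 0, -0.4, 0, 0, 0, 0.5], [0, 0, -0.9, 0, 0, 0, 0.5]],
])

```text
time_s: 28.35
tool_pos: [0.5307, -0.2225, 0.1215]
tool_rot: [-179.9, 0.4, -10.0]
force: [0.9, -0.4, 0.3]
grip_width: 0.0432
grasp_force: 0.0
```

>>> jog_arm([
  [[-0.3, 0, -0.4, 0, 0, 0, 0.5], [-0.6, 0, -0.8, 0, 0, 0, 0.5], [-0.6, 0, -0.8, 0, 0, 0, 0.5], [-0.6, 0, -0.8, 0, 0, 0, 0.5]],
])

```text
time_s: 28.75
tool_pos: [0.4744, -0.2135, 0.2053]
tool_rot: [179.9, -0.2, -10.0]
force: [0.4, -0.7, -0.5]
grip_width: 0.0434
grasp_force: 0.0
```

```bash
python3 - <<'E'
from h import *
p,d=env.read_camera("wrist");t,_=env.read_camera("scene");big=cv2.resize(t[80:330,130:460],None,fx=1.1,fy=1.1)
cv2.imwrite("pics/w9.png",np.vstack([p[60:360],np.pad(big,((0,0),(0,560-big.shape[1]),(0,0)))])[:,:,::-1])
o=env.get_obs();print(o["tool_pos"],o["time_s"])
E
```

```text
[ 0.47386198 -0.21284954  0.20256454] 28.85
```

View pics/w9.png

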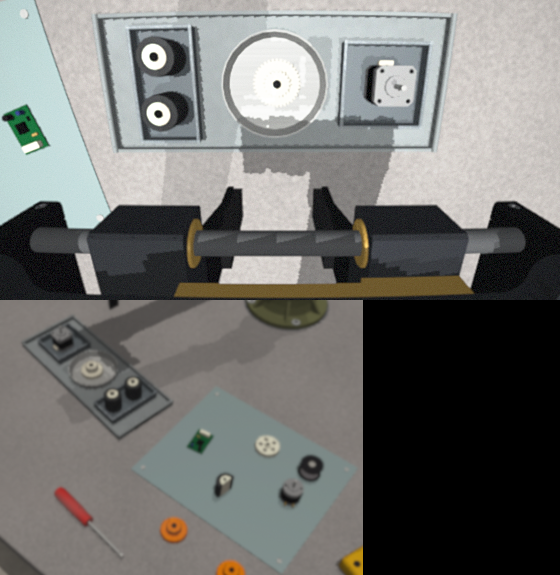

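All four parts are in place, the gear is centred in the dish with its small gear up, and the look-alikes haven't moved.

```bash
python3 -c "
from cell import env
print(env.sign_off())"
```

```text
the job is handed in; nothing more can be done
None
```

The job is handed in at about 29 s (sign-off returned no verdict): the last pictures show both round rollers upright in the long bin, the square motor shaft-up in the square bin, the double gear in the dish with its small gear on top, and the three look-alikes where they stood.

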